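Stand the spare battery pack in the charger

ROBOT

A 6-joint arm with a two-finger parallel gripper is mounted at the origin on the work surface. World frame = base frame: x ahead of the robot, y to its left, z up, the work surface at z = 0. Lengths are in m, angles in rad, forces in N, time in s.
With the tool pointing down it reaches from about 0.325 to 0.9 m from the base axis. Payload 6.1 kg.
Tool frame: the origin (TCP) lies midway between the tips of the shut fingers; the grasp point (between the pads) lies 19 mm behind it; z points along the fingers, y is the line along which they close (so a half turn about z gives the same grasp; the last joint's range is limited). The gripper opens to 85 mm and grips with 20 to 120 N. Pads are 22 mm wide; open, the fingers measure 114 mm over their backs; the gripper's body (76 mm by 85 mm) begins 54 mm behind the grasp point. The pads swing forward as they close: fully open they stand 13 mm farther back than shut.
Start: joints at [-1.253, 0.22, 1.526, -0, 1.395, -0.126], TCP at [0.268, -0.564, 0.231] pointing down, gripper open.
Joint ranges: [-2.98, 2.98], [-0.91, 2.08], [0.09, 2.57], [-1.24, 4.39], [0.2, 2.65], [-2.68, 2.68]. Speed limits (rad/s): [2.57, 2.57, 3.01, 3.14, 3.14, 3.14].

INTERFACE

Orientations are given as [roll, pitch, yaw] about the fixed x, y, z axes, in that order (R = Rz(yaw) Ry(pitch) Rx(roll)).
In Python, from plant import movep, move_l, set_joints, gripper_to, hold, inverse_kinematics, observe, get_image, get_calibration, Unreachable, job_done gives the robot as it stands. Calls block until the motion is done:
- movep(position, orientation): joint-space move of the TCP to a pose.
- move_l(position, feed=0.15, rotation=None, max_force=None): straight line of the TCP; rotation=None keeps the orientation; feed is the mean speed in m/s. With max_force (N) it stops when the force on the tool has changed by that much, and returns True; else False.
- set_joints(angles): joint-space move.
- gripper_to(opening, f_grip=None): finger opening in m; f_grip is the grip in N (None keeps the last); returns when the fingers have stopped.
- hold(seconds).
- inverse_kinematics(position, orientation): joint angles nearest the present ones, or None.
- observe(): the state.
- get_image(name): name is "scene" or "side" or "wrist"; returns (picture, depth): 420x560x3 uint8, red, green, blue; 420x560 float32, m along the optical axis (not along the pixel's ray), 0 where there is no reading.
- get_calibration(name): a dict with "intrinsics" (3x3 intrinsics, pixels), "world_from_camera" (4x4, takes a point from camera to world coordinates). Camera axes: x right, y down, z forward; pixel columns grow to the right and rows downward; lengths in m; the calibration is good to about 2 mm. A picture is of the moment at which its call begins: read the wrist's pose just before it. get_calibration takes no time and is no camera call; for the wrist camera it gives the pose at the moment of the call.
A pose or a line that the arm cannot do raises Unreachable and nothing moves.
- job_done(): hands the job in; it is judged then, once.
The state is a dict: "time_s": time; "q": joint angles; "joint_velocities": joint speeds; "joint_torque": joint torques, N m; "eef_pos": TCP position; "tcp_rot": TCP orientation; "ft_force": force on the tool from outside, world axes, zero at the start; "torque": the same for the moment, N m; "opening": finger opening in m; "grasp_force": force on a finger pad.
Only numpy, scipy, OpenCV 4.12 (cv2) and the standard library are available. Lean on these libraries where they do the work, as an engineer would, in place of code of your own. Each camera call takes 0.05 s, during which the arm holds its last target. There are 200 camera calls.

TASK

Lift the dust cap off the free bay of the charger and leave it on the bench clear of the charger. Then stand the battery pack that lies on the bench upright on its base on the bench and let go of it, take it again from above, and stand it in the free bay, base down and fully home. Do not drop the pack, and leave the two packs already charging undisturbed.

Things in the scene. Friction and masses are not known exactly. Their poses are not given: they have to be found in the camera images.
- charger: Grey charger block fixed to the bench (left or right side), 84 x 190 x 42 mm (x, y, z), with three equal open-topped bays in a row along its y, 58 mm apart. Bay: 53 (x) x 33 (y) mm, 30 deep, floor 12 mm above the bench, 2 mm chamfer at the mouth. Two bays hold standing packs; the third, any of them, is closed by the dust cap. Origin: centre of the underside, z up.
- bay0 (a point): Centre of the floor of a charger bay (at the charger's -y end), 30 mm below the bay's mouth and 12 mm above the bench; axes as the charger's.
- bay1 (a point): Centre of the floor of a charger bay (the middle one), 30 mm below the bay's mouth and 12 mm above the bench; axes as the charger's.
- bay2 (a point): Centre of the floor of a charger bay (at the charger's +y end), 30 mm below the bay's mouth and 12 mm above the bench; axes as the charger's.
- cap: Loose black plastic dust cap closing the free bay, 50 g: plug 47 x 27 mm (z 0 to 10 mm, loose in the bay), plate 66 x 46 mm (z 10 to 16), upright grip tab 30 (x) x 14 (y) mm (z 16 to 54). Origin: centre of the plug's underside, z up. On the charger its origin is 32 mm above the bench and its x is parallel to the charger's x.
- pack: Battery pack lying on the bench: grey box 50 wide (x) x 30 thick (y) x 90 mm long (z), about 0.3 kg; black band and brass contacts at the base, a narrower black knob 34 x 20 mm as the last 8 mm at the top. Origin: centre of the base end face, z from base to top. Starts on a 50 x 90 face (y vertical), origin 15 mm above the bench. In a bay its x goes along the charger's x, either way round.
- stored_a: One of two packs identical to the first, already standing in a bay of the charger (its top 102 mm above the bench). Origin: centre of its base, z up.
- stored_b: The other pack already standing in the charger, same shape and frame.

How it is judged:
By the outcome, as a careful person would: the job done as asked, in the order asked, and still so for the second after the job is handed in, with the robot touching nothing.
It also fails if it takes over 67 s, if anything falls off the work surface, if the arm or the gripper's body presses on something with over 40 N, if the wrist force passes 120 N, or if a joint passes its speed limit or range.

## Working session

There is one attempt and no reset: what is moved stays moved. The work goes in short steps, each a Python script; the robot and the scene stay as the last script left them, time stands still between calls to the robot, and variables do not carry over. Pictures are saved under pics/ and viewed, at most 10 in all, crops included, and the job is handed in when it is done.

```bash
ls; mkdir -p pics; cat > h.py <<'E'
import numpy as np, cv2
from plant import *
def cloud(name):
    c=get_calibration(name); im,d=get_image(name)
    K=c["intrinsics"]; T=np.array(c["world_from_camera"]); K=np.array(K)
    v,u=np.indices(d.shape)
    P=np.stack([(u-K[0,2])/K[0,0]*d,(v-K[1,2])/K[1,1]*d,d],-1)@T[:3,:3].T+T[:3,3]
    P[d==0]=np.nan
    return im,P
def save(im,f): cv2.imwrite("pics/"+f,cv2.cvtColor(im,cv2.COLOR_RGB2BGR))
E
python3 - <<'E'
from h import *
a,P=cloud("scene"); b,Q=cloud("side")
np.savez("c0.npz",a=a,P=P,b=b,Q=Q)
save(np.vstack([a,b])[:, :],"s0.png")
im=cv2.resize(np.hstack([a,b]),(800,300)); save(a,"scene0.png"); save(b,"side0.png")
print(observe()["time_s"])
for n in("scene","side","wrist"):print(n,np.round(get_calibration(n)["world_from_camera"],3).tolist())
E
```

```text
pics
0.1
scene [[-0.413, 0.614, -0.673, 1.281], [0.911, 0.264, -0.318, 0.334], [-0.018, -0.744, -0.668, 0.752], [0.0, 0.0, 0.0, 1.0]]
side [[0.995, -0.072, 0.066, 0.492], [-0.098, -0.705, 0.702, -0.693], [-0.003, -0.705, -0.709, 0.742], [0.0, 0.0, 0.0, 1.0]]
wrist [[0.429, -0.86, -0.277, 0.339], [-0.903, -0.409, -0.128, -0.531], [-0.003, 0.305, -0.952, 0.373], [0.0, 0.0, 0.0, 1.0]]
```

View pics/scene0.png

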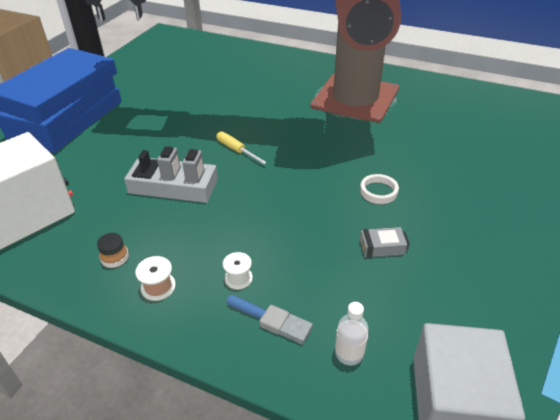

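View pics/side0.png

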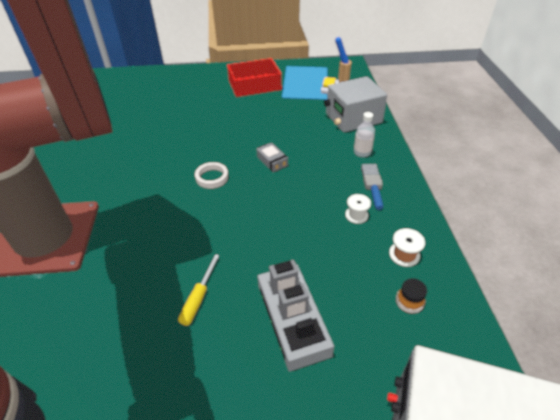

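The charger is at scene (172,178) with the cap at its left end (145,165). The lying pack is at scene (385,241) and side (272,157), and the screwdriver and other clutter are clear of both. Next I'll compute positions.

```bash
python3 - <<'E'
from h import *
z=np.load("c0.npz")
for n,I,P,c,p in(("scene",z["a"],z["P"],(172,178),(385,241)),("side",z["b"],z["Q"],(297,315),(272,157))):
    def box(cc,w): 
        m=np.zeros(P.shape[:2],bool); m[cc[1]-w:cc[1]+w,cc[0]-w:cc[0]+w]=1; return m
    for lab,cc,w,lo,hi in(("charger top",c,60,.034,.047),("packs/cap top",c,60,.06,.12),("pack",p,35,.02,.045)):
        m=box(cc,w)&(P[...,2]>lo)&(P[...,2]<hi)
        X=P[m]; r=cv2.minAreaRect((X[:,:2]*1000).astype(np.float32))
        print(n,lab,m.sum(),np.round(r[0]),np.round(r[1]),round(r[2],1),"z",np.round(np.percentile(X[:,2],[5,50,95]),3))
    m=box(c,60)&(P[...,2]>.07); k,l,_,cen=cv2.connectedComponentsWithStats(m.astype(np.uint8))
    for i in range(1,k):
        if (l==i).sum()>15: print("  comp",np.round(np.median(P[l==i],0),3),(l==i).sum(),np.nanmax(P[l==i][:,2]).round(3))
s=cv2.resize(z["a"][215:270,340:430],None,fx=4.4,fy=4.4,interpolation=cv2.INTER_CUBIC);t=cv2.resize(z["b"][135:180,240:314],(s.shape[1],s.shape[0]),interpolation=cv2.INTER_CUBIC)
save(np.hstack([s,t]),"crop.png")
E
```

```text
scene charger top 1223 [ 553. -267.] [ 90. 192.] 13.3 z [0.036 0.042 0.046]
scene packs/cap top 1027 [ 552. -262.] [ 54. 139.] 12.7 z [0.063 0.086 0.102]
scene pack 933 [549. 232.] [53. 90.] 28.2 z [0.023 0.029 0.032]
  comp [ 0.564 -0.259  0.092] 371 0.105
  comp [ 0.553 -0.203  0.092] 363 0.104
  comp [ 0.569 -0.319  0.083] 110 0.088
side charger top 1983 [ 550. -268.] [ 85. 191.] 13.2 z [0.038 0.042 0.046]
side packs/cap top 1551 [ 550. -265.] [ 51. 139.] 12.1 z [0.063 0.09  0.102]
side pack 412 [548. 230.] [54. 94.] 28.5 z [0.022 0.029 0.031]
  comp [ 0.537 -0.221  0.093] 538 0.104
  comp [ 0.549 -0.277  0.094] 591 0.105
  comp [ 0.563 -0.328  0.085] 198 0.088
```

View pics/crop.png

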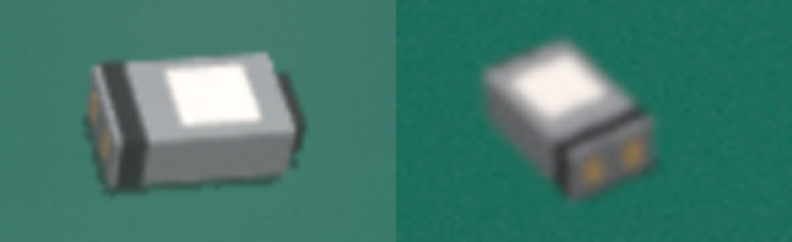

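The close-up shows the brass contacts and black band (the base) facing -y and the knob facing +y. The pack centre is about (0.549, 0.231) with its axis at about 118°. The charger centre is about (0.551, -0.268) at yaw 13.2°, and the free bay is bay0, near (0.565, -0.324). Next I'll look at the charger from the wrist camera and check the uprighting poses with IK.

```bash
cat >> h.py <<'E'
from scipy.spatial.transform import Rotation as Ro
def rot(z,y):
    z=np.array(z,float);z/=np.linalg.norm(z);y=np.array(y,float);y-=z*(y@z);y/=np.linalg.norm(y)
    return Ro.from_matrix(np.stack([np.cross(y,z),y,z],1)).as_euler('xyz').tolist()
def down(a,s=1): # closing line at world angle a (rad)
    return rot([0,0,-1],[s*np.cos(a),s*np.sin(a),0])
def u(a): return np.array([np.cos(a),np.sin(a),0])
UP=np.array([0,0,1.])
def rect(P,lo,hi,c,r):
    m=(P[...,2]>lo)&(P[...,2]<hi)&(np.hypot(P[...,0]-c[0],P[...,1]-c[1])<r)
    return cv2.minAreaRect((P[m][:,:2]*1000).astype(np.float32)),m
E
python3 - <<'E'
from h import *
a=np.radians(13.2)
print(np.round(get_calibration("wrist")["intrinsics"],0).tolist())
for s in(1,-1):
    print(s,[None if q is None else np.round(q,2).tolist() for q in [inverse_kinematics([.565,-.324,z],down(a,s)) for z in(.25,.055)]])
# uprighting poses
d=u(np.radians(118.2)); px=u(np.radians(28.2))
g0=np.array([.549,.231,.024])
for th in(20,30,40):
  t=np.radians(th); z0=-UP*np.cos(t)-d*np.sin(t)
  for s in(1,-1):
    q=inverse_kinematics((g0+.019*z0).tolist(),rot(z0,s*px)); print("grasp",th,s,None if q is None else np.round(q,2))
    for hd in range(-60,121,20):
      for loc in([.55,.2],[.5,.1],[.6,.1],[.65,.0]):
        f=u(np.radians(hd)); z1=f*np.cos(t)-UP*np.sin(t)
        y1=s*np.cross(f,UP)   # initial: px = d x up
        q1=inverse_kinematics((np.array([*loc,.05])+.019*z1).tolist(),rot(z1,y1))
        if q1 is not None: print("   fin",th,s,hd,loc,np.round(q1,2))
E
```

```text
[[306.0, 0.0, 276.0], [0.0, 306.0, 206.0], [0.0, 0.0, 1.0]]
1 [[-0.64, 0.27, 1.43, 0.0, 1.44, -0.87], [-0.64, 0.45, 1.58, 0.0, 1.11, -0.87]]
-1 [[-0.64, 0.27, 1.43, -0.0, 1.44, 2.27], [-0.64, 0.45, 1.58, -0.0, 1.11, 2.27]]
grasp 20 1 [ 0.45  0.44  1.75 -0.43  0.97  0.2 ]
   fin 20 1 -60 [0.55, 0.2] [ 0.72  0.77  1.66 -1.2   1.43 -2.27]
   fin 20 1 -40 [0.65, 0.0] [ 0.25  0.58  2.03  4.34  0.96 -2.1 ]
   fin 20 1 -20 [0.55, 0.2] [ 0.64  0.51  2.17  4.34  1.   -2.03]
   fin 20 1 -20 [0.5, 0.1] [ 0.47  0.39  2.41  4.09  1.01 -1.86]
   fin 20 1 -20 [0.6, 0.1] [ 0.35  0.48  2.23  4.01  0.91 -1.92]
   fin 20 1 -20 [0.65, 0.0] [ 0.06  0.48  2.22  3.67  0.83 -1.8 ]
   fin 20 1 0 [0.55, 0.2] [ 0.42  0.42  2.36  3.66  0.89 -1.76]
   fin 20 1 0 [0.5, 0.1] [ 0.1   0.32  2.57  3.26  0.98 -1.6 ]
   fin 20 1 0 [0.6, 0.1] [ 0.07  0.41  2.37  3.23  0.86 -1.6 ]
   fin 20 1 0 [0.65, 0.0] [-0.22  0.45  2.29  2.86  0.83 -1.45]
   fin 20 1 20 [0.55, 0.2] [ 0.07  0.38  2.44  2.81  0.91 -1.46]
   fin 20 1 20 [0.6, 0.1] [-0.25  0.41  2.36  2.42  0.93 -1.32]
   fin 20 1 20 [0.65, 0.0] [-0.47  0.48  2.22  2.13
[... 11476 characters left out ...]
[-0.46  0.36  2.05  0.9   1.23  2.32]
   fin 40 -1 80 [0.6, 0.1] [-0.38  0.53  1.8   0.92  1.24  2.42]
   fin 40 -1 80 [0.65, 0.0] [-0.49  0.66  1.58  0.84  1.35  2.43]
   fin 40 -1 100 [0.55, 0.2] [-0.2   0.56  1.75  0.82  1.34  2.36]
   fin 40 -1 100 [0.5, 0.1] [-0.39  0.5   1.84  0.71  1.42  2.23]
   fin 40 -1 100 [0.6, 0.1] [-0.33  0.67  1.57  0.74  1.46  2.33]
   fin 40 -1 100 [0.65, 0.0] [-0.44  0.81  1.34  0.68  1.59  2.33]
   fin 40 -1 120 [0.55, 0.2] [-0.13  0.69  1.53  0.65  1.55  2.25]
   fin 40 -1 120 [0.5, 0.1] [-0.3   0.62  1.65  0.55  1.59  2.12]
   fin 40 -1 120 [0.6, 0.1] [-0.26  0.8   1.35  0.58  1.67  2.21]
   fin 40 -1 120 [0.65, 0.0] [-0.36  0.94  1.11  0.52  1.8   2.18]
```

```bash
python3 - <<'E'
from h import *
a=np.radians(13.2)
movep([.565,-.315,.25],down(a)); gripper_to(.055)
im,P=cloud("wrist"); np.savez("c1.npz",im=im,P=P); save(im,"w1.png")
c=[.551,-.268]
r,m=rect(P,.037,.047,c,.13); print("top",r,m.sum())
m2=m; cap=[.565,-.324]
r,m=rect(P,.070,.092,cap,.03); print("tab",r,m.sum(),np.nanmedian(P[m][:,2]))
r,m=rect(P,.044,.053,cap,.045); print("plate",r,m.sum())
for cc in([.551,-.268],[.538,-.211]):
    r,m=rect(P,.096,.108,cc,.03); print("knob",r,m.sum())
print(observe()["time_s"],observe()["tcp_rot"])
E
```

```text
top ((549.4666137695312, -267.1286926269531), (84.189697265625, 189.23211669921875), 13.128968238830566) 7220
tab ((562.8687133789062, -323.748291015625), (29.81403923034668, 14.82408618927002), 13.128179550170898) 463 0.08556839477417333
plate ((559.786865234375, -323.92926025390625), (74.2021484375, 45.987632751464844), 12.8984956741333) 1656
knob ((548.622314453125, -267.62884521484375), (36.875789642333984, 19.52898406982422), 13.121232032775879) 787
knob ((534.8355102539062, -212.81741333007812), (43.66222381591797, 22.584125518798828), 17.22111701965332) 956
2.0 [-3.14157968e+00 -3.36381305e-05  1.80059699e+00]
```

View pics/w1.png

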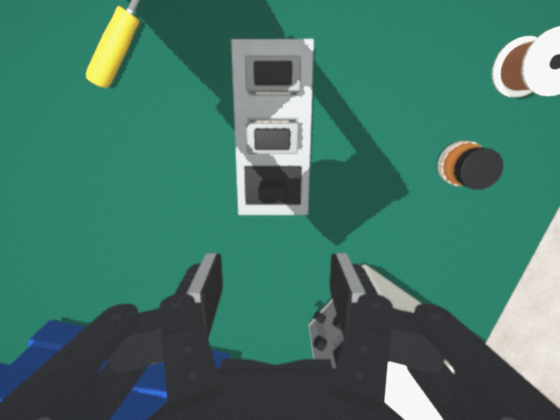

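The wrist view agrees with the model: the charger measures 84.2×189.2 mm, and the tab is at (562.9, -323.7), the same as the computed bay0. The cap is at pixel (273,188). Now I'll move the cap.

```bash
python3 - <<'E'
from h import *
a=np.radians(13.13); o=down(a)
movep([.5628,-.3237,.13],o)
print(move_l([.5628,-.3237,.056],feed=.1,max_force=8))
gripper_to(.02,40); s=observe(); print(s["opening"],s["grasp_force"],s["eef_pos"])
move_l([.5628,-.3237,.19],feed=.15)
s=observe(); print(s["opening"],s["ft_force"])
movep([.52,-.08,.12],o)
print(move_l([.52,-.08,.018],feed=.06,max_force=3)); print(observe()["eef_pos"])
gripper_to(.055); move_l([.52,-.08,.13],feed=.2)
# look at pack from above
ap=np.radians(28.3)
movep([.56,.20,.26],down(ap)); gripper_to(.075)
im,P=cloud("wrist"); save(im,"w2.png")
for lo,hi,n in((.026,.034,"top"),(.005,.034,"all")):
    r,m=rect(P,lo,hi,[.549,.231],.065); print(n,r,m.sum(),np.nanmedian(P[m][:,2]))
print(observe()["time_s"])
E
```

```text
False
0.029263489118774723 40.46692371368408 [ 0.56349986 -0.3242375   0.05719672]
0.029676772136360365 [ 0.63239613 -0.11053785 -1.70131406]
True
[ 0.5197255  -0.07988994  0.02496482]
top ((545.8532104492188, 232.10693359375), (50.104373931884766, 88.6117935180664), 29.431913375854492) 2841 0.03010364431993473
all ((545.5809326171875, 232.58953857421875), (50.104373931884766, 89.72003936767578), 29.431913375854492) 3043 0.030013278564653523
9.875
```

View pics/w2.png

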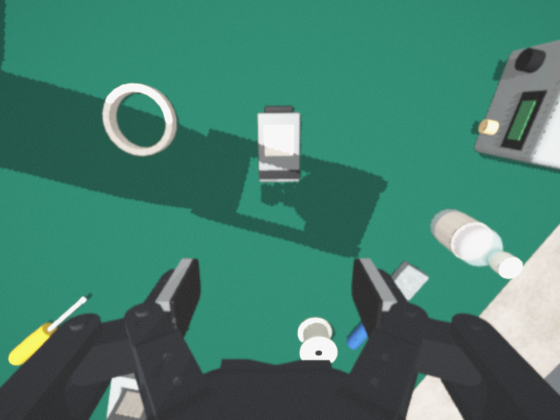

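The pack is at pixel (279,145) with the knob up in the image, at centre (545.7, 232.3) and angle 29.4°. The cap is already on the bench, clear of the charger. Now I'll grasp the pack and upright it.

```bash
cat > up.py <<'E'
from h import *
b=np.radians(29.43); px=u(b); d=u(b+np.pi/2); t=np.radians(30)
C=np.array([.5457,.2323,0]); z0=-UP*np.cos(t)-d*np.sin(t); o0=rot(z0,px)
g=C+.007*d+.023*UP; tcp=g+.019*z0
R0=Ro.from_euler('xyz',o0); 
# pack frame: origin base centre, x=px', z=d, y=z cross x (vertical)
base=C-.045*d+.015*UP; Rp=Ro.from_matrix(np.stack([px,np.cross(d,px),d],1))
rel_R=Rp.inv()*R0; rel_p=Rp.inv().apply(tcp-base)
Rs=Ro.from_matrix(np.stack([px,np.cross(UP,px),UP],1))
S=np.array([.55,.17,0]); o1=(Rs*rel_R).as_euler('xyz').tolist(); t1=S+Rs.apply(rel_p)
E
python3 - <<'E'
from up import *
print(t1,o1)
for p,o in((tcp-.1*z0,o0),(tcp,o0),(tcp+.12*UP,o0),(t1+.06*UP,o1),(t1,o1),(t1-.1*Ro.from_euler('xyz',o1).as_matrix()[:,2],o1)):
    q=inverse_kinematics(p.tolist(),o); print(np.round(q,2) if q is not None else None)
    if q is None: raise SystemExit
movep((tcp-.1*z0).tolist(),o0)
hit=move_l(tcp.tolist(),feed=.1,max_force=8); print(hit,observe()["eef_pos"],tcp)
if not hit:
    gripper_to(.04,60); s=observe(); print(s["opening"],s["grasp_force"])
    move_l((tcp+.12*UP).tolist(),feed=.12)
    movep((t1+.06*UP).tolist(),o1)
    move_l((t1+.012*UP).tolist(),feed=.1)
    s=observe(); print(s["opening"],s["ft_force"],s["torque"])
im,P=cloud("side"); save(cv2.resize(im[60:260,150:400],None,fx=3,fy=3),"s3.png")
print(observe()["time_s"])
E
```

```text
[0.54584581 0.17736349 0.0425    ] [3.1415926535897927, -1.0471975511965976, 2.084446725656828]
[ 0.63  0.37  1.71 -0.56  1.19  0.37]
[ 0.55  0.49  1.75 -0.63  1.02  0.4 ]
[ 0.55  0.31  1.72 -0.57  1.2   0.27]
[-0.22  0.71  1.47  0.71  1.77 -0.9 ]
[-0.22  0.8   1.45  0.71  1.7  -0.95]
[-0.31  0.82  1.3   0.66  1.85 -0.92]
False [0.54741307 0.23070624 0.0072617 ] [0.5469284  0.23012261 0.00654552]
0.04915695936387679 63.84985327720642
0.04933792339365254 [-0.0739783  -0.31060916 -4.30114673] [-0.79005289 -0.4367898   0.01095147]
15.1667
```

View pics/s3.png

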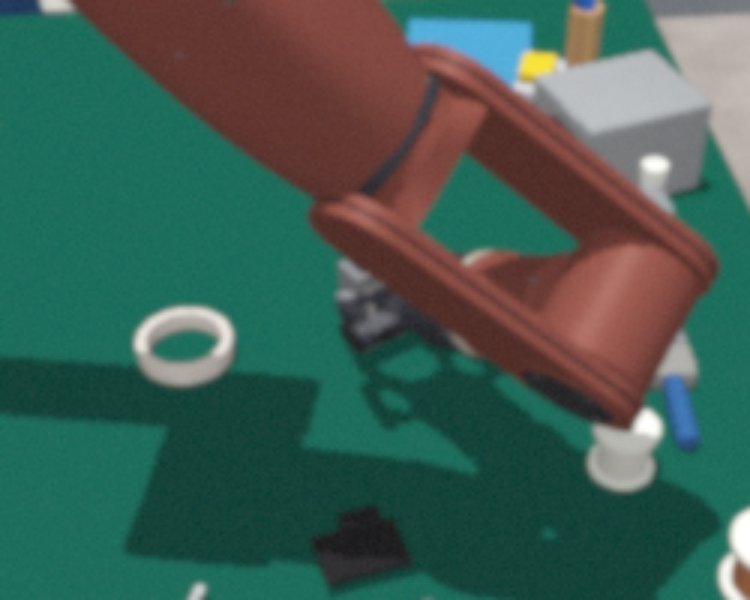

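The pack hangs upright with its base down at crop pixel (365,300). The cap sits upright at crop pixel (360,545). Next I'll set the pack down, release it and check.

```bash
python3 - <<'E'
from up import *
print(move_l((t1-.006*UP).tolist(),feed=.04,max_force=4)); s=observe(); print(s["eef_pos"]-t1,s["ft_force"])
hold(.2); gripper_to(.062); hold(.2)
z1=Ro.from_euler('xyz',o1).as_matrix()[:,2]
move_l((t1-.09*z1+.0*UP).tolist(),feed=.12)
movep([.52,.13,.27],down(b)); gripper_to(.075)
im,P=cloud("wrist"); save(im,"w4.png"); np.savez("c4.npz",P=P,im=im)
for lo,hi in((.086,.096),(.077,.085)):
    r,m=rect(P,lo,hi,S,.05); print(r,m.sum(),np.nanmedian(P[m][:,2]))
print(observe()["time_s"])
E
```

```text
True
[ 0.00068251 -0.00018647  0.00069482] [ 0.58028433 -0.94995728  2.96365419]
((549.8668823242188, 170.216796875), (33.987762451171875, 19.627605438232422), 29.4176025390625) 606 0.08988090347284675
((549.8026733398438, 170.39276123046875), (50.237770080566406, 29.573213577270508), 29.456892013549805) 679 0.08190206346388895
18.4167
```

View pics/w4.png

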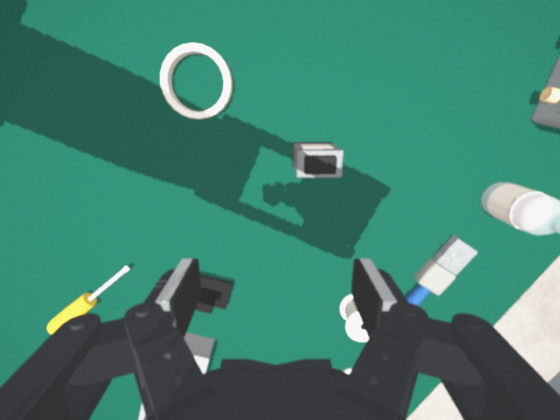

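The pack stands upright at (549.8, 170.3), yaw 29.45°, with its top at 90 mm (pixel (318,163)). Next I'll regrasp it from above and insert it in bay0.

```bash
cat > ins.py <<'E'
from h import *
b=np.radians(29.45); a=np.radians(13.13); ob=down(b); oa=down(a)
S=np.array([.5498,.1703]); B=np.array([.5626,-.3236])
def corr(xy,z,o,feed=.05,**k): # line to xy,z compensating standing tracking error
    e=np.zeros(2)
    for _ in range(2):
        move_l([*(xy+e),z],feed=feed,**k); hold(.15); e=e+xy-np.array(observe()["eef_pos"])[:2]
    return e
E
python3 - <<'E'
from ins import *
movep([*S,.16],ob); hit=move_l([*S,.044],feed=.1,max_force=6); print(hit)
gripper_to(.04,70); s=observe(); off=Ro.from_euler('z',a-b).as_matrix()[:2,:2]@(np.array(s["eef_pos"])[:2]-S)
print("off mm",off*1e3,s["opening"],s["grasp_force"],s["eef_pos"][2]); z0=s["eef_pos"][2]
move_l([*S,.205],feed=.15)
movep([*(B+off),.205],oa)
T=B+off; move_l([*T,.125],feed=.12)
e=corr(T,.103,oa); s=observe(); print("err",(np.array(s["eef_pos"])[:2]-T)*1e3,s["tcp_rot"],oa,s["ft_force"])
np.savez("ins.npz",T=T,e=e,z0=z0)
hit=move_l([*(T+e),z0+.013],feed=.04,max_force=10)
s=observe(); print(hit,s["eef_pos"],"base z",s["eef_pos"][2]-z0,s["ft_force"],s["opening"],s["time_s"])
E
```

```text
False
off mm [ 0.68197446 -0.12018405] 0.049255457429001566 73.46239686012268 0.0449044933149734
err [-0.25529276  0.17537946] [3.14150873e+00 8.87277771e-05 1.79995100e+00] [3.141592653589793, 0.0, 1.799958057581752] [-0.58670115  0.17500264 -3.20698622]
False [ 0.56353974 -0.32389405  0.05835502] base z 0.013450525166438118 [-0.25325801 -0.17649205 -3.453275  ] 0.04923723870754039 26.8833
```

The pack is 1.5 mm from the bay floor with no side force. Next I'll seat it, release it and check.

```bash
python3 - <<'E'
from ins import *
f=np.load("ins.npz"); X=f["T"]+f["e"]; z0=float(f["z0"])
print(move_l([*X,z0+.0085],feed=.02,max_force=6)); s=observe(); print("base z",s["eef_pos"][2]-z0,s["ft_force"])
hold(.2); gripper_to(.066); hold(.2)
move_l([*X,.17],feed=.12)
movep([.575,-.35,.27],oa)
im,P=cloud("wrist"); save(im,"w5.png")
y=u(a+np.pi/2)[:2]
for k in(0,1,2):
    c=B+.058*k*y
    r,m=rect(P,.098,.110,c,.024); w=np.nanmedian(P[m][:,2]); print(k,c*1e3,np.round(r[0],1),np.round(r[1],1),round(r[2],1),w)
i,Q=cloud("side")
for k in(0,1,2):
    c=B+.058*k*y; r,m=rect(Q,.098,.110,c,.024); print("side",k,np.round(r[0],1),np.nanmedian(Q[m][:,2]))
print(observe()["time_s"])
E
```

```text
True
base z 0.012038657375241166 [ 0.06908986 -0.15386989  4.9227771 ]
0 [ 562.6 -323.6] [ 563.4 -324.2] [33.  19.7] 12.7 0.101826666809335
1 [ 549.42464756 -267.11628475] [ 549.4 -267.2] [33.1 19.2] 13.1 0.1019734459799635
2 [ 536.24929512 -210.63256951] [ 537.5 -211.7] [33.7 19.6] 13.0 0.10203941930080607
side 0 [ 564.2 -325.3] 0.10165640146382704
side 1 [ 550.1 -268.7] 0.10155265610312691
side 2 [ 532.1 -214.8] 0.10131620215722914
29.5167
```

View pics/w5.png

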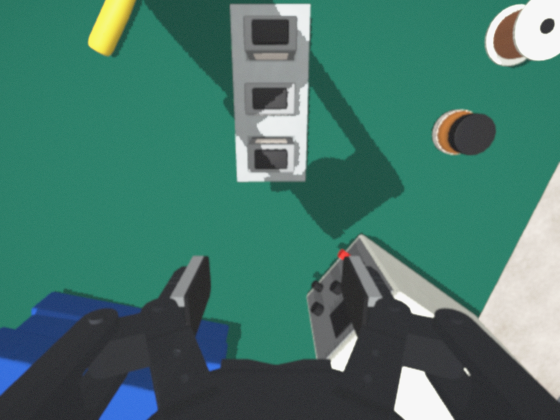

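All three packs are in their bays at pixels (270,30), (270,98) and (270,158), with tops level at 102 mm. I'm handing the job in.

```bash
python3 -c "
from plant import *
print(job_done())"
```

```text
the job is handed in; nothing more can be done
None
```

The cap is on the bench clear of the charger, and the pack was stood up, released, retaken from above and seated fully home in the free bay (base 12 mm above the bench) with the other two packs undisturbed; the job was handed in at about 30 s.

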